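# Start the battery charger on its fourth step

### The job

Get the battery charger going at its fourth step: turn the selector fully anticlockwise to its end stop first, then clockwise exactly four clicks so that it rests in the fourth click, and only then press the start button all the way in and let it come back out. Leave the socket on the charger, and the jar, tape and screwdriver beside it, where they are.

Things in the scene. Friction and masses are not known exactly. Their poses are not given: they have to be found in the camera images.
- charger: flat grey metal battery charger, 200 (x) x 300 (y) x 70 mm high, fixed to the bench. Origin: centre of its underside; x away from the robot at yaw 0, y left, z up. On top: selector at x 0, y -10 mm, ringed by ten white dashes at its rest positions, the longest at the end stop (click 0); start button at x 0, y -105; a fixed battery pack, 74 mm wide, 49 mm above the top, at y +107.
- dial (a joint): selector angle in rad: 0 at the anticlockwise end stop, growing clockwise seen from above. A click every 0.349 (20 degrees); the stop itself is rest position 0, the fourth click is 1.396, the ninth and last, at the other stop, 3.142. Each click takes about 0.11 N m; let go between clicks, it falls into the nearer one. Starts anywhere from click 1 to 8.
- dial_grip (a point): on the selector's vertical axis, 97 mm above the bench. Black pointer knob: a round bright skirt, 60 mm across, its top 79 mm above the bench, and on it an upright flat-sided bar, 14 mm wide, 56 long, top at 111 mm, with a white line on top towards its tapered nose. The frame turns with it: y along the bar to the nose, z up. At dial 0 the nose points along the charger's +y, at 1.571 along its +x.
- start (a joint): travel of the start button in m: 0 out, 0.006 fully in; a spring returns it, fully in takes 5 N.
- start_top (a point): centre of the top of the start button: a round black push button of 28 mm diameter in a round steel collar, the only button on the charger; it is pressed straight down.
- socket: bystander: steel socket, an upright tube 26 mm across and 38 mm tall, standing on the charger's top near a corner; origin at the centre of its underside.
- jar: bystander: glass jar with steel lid, 64 mm across, 100 mm tall, standing beside the charger; origin at the centre of its underside.
- tape: bystander: roll of tape, 100 mm across, 25 mm tall, lying flat beside the charger; origin at the centre of its underside.
- screwdriver: bystander: screwdriver, 200 mm long, lying in front of the charger; x axis along it towards the tip.

How it is judged:
On the way, in this order (a step that is already met when the one before it is completed fails the run):
1. the selector is turned back fully to its anticlockwise end stop (value of joint dial below 0.1 rad), for 0.1 s.
2. the selector is turned on and rests in the fourth click from the stop (value of joint dial between 1.276 and 1.516 rad), for 0.3 s.
3. the start button is pressed all the way in (value of joint start above 0.0045 m), for 0.02 s.
At the end, for the whole second after the job is handed in: the selector rests in the fourth click from its end stop (dial 1.396 rad, within 0.12 rad) and the start button, having been pressed in, is out again (within 1.5 mm) (all of step 2 and velocity of joint dial between -0.1 and 0.1 rad/s and value of joint start below 0.0015 m); the robot touches nothing.
It fails at once if the start button is pressed while the selector is anywhere but in the fourth click (value of joint start above 0.003 m and not (value of joint dial between 1.276 and 1.516 rad)).
It fails at once if the socket, jar, tape or screwdriver is shifted by more than 30 mm (distance of any of socket, jar, tape, screwdriver from where it was at the start of the episode above 0.03 m).
It also fails if it takes over 61 s, if anything falls off the work surface, if the arm or the gripper's body presses on something with over 40 N, if the wrist force passes 120 N, or if a joint passes its speed limit or range.

### The arm

A 6-joint arm with a two-finger parallel gripper is mounted at the origin on the work surface. World frame = base frame: x ahead of the robot, y to its left, z up, the work surface at z = 0. Lengths are in m, angles in rad, forces in N, time in s.
With the tool pointing down it reaches from about 0.275 to 0.85 m from the base axis. Payload 5.2 kg.
Tool frame: the origin (TCP) lies at the very end of the fingers, on their centre line; the grasp point (between the pads) lies 19 mm behind it; y points along the fingers, x is the direction in which the jaws open and shut, and the axes are right-handed (so a half turn about y gives the same grasp; the last joint's range is limited). The gripper opens to 85 mm and grips with 20 to 120 N. Pads are 22 mm wide; open, the fingers measure 114 mm over their backs; the gripper's body (76 mm by 85 mm) begins 54 mm behind the grasp point. The pads swing forward as they close: fully open they stand 13 mm farther back than shut.
Start: joints at [-0.203, 0.259, 1.535, -0, 1.348, -0.203], TCP at [0.55, 0, 0.206] pointing down, gripper open.
Joint ranges: [-3.14, 3.14], [-0.91, 2.08], [0.19, 2.58], [-1.22, 4.36], [0.22, 2.71], [-3.12, 3.12]. Speed limits (rad/s): [2.57, 2.57, 3.14, 3.14, 3.14, 3.14].

### API

Orientations are given as a unit quaternion [w, x, y, z].
In Python, from workcell import arm, eyes gives the robot as it stands. The module is installed in compiled form; this text tells all that it offers.
- The arm moves only by the tool step_arm, never from a script. Its arguments are lists of equal length, an entry for each row: "gripper": the closure in counts, from 0 (fully open) to 255 (shut); "linear": the shift along the tool's x, y, z in m, a list of three; "rotation": the turn, a rotation vector about the tool's x, y, z in degrees, a list of three. A call has 1 to 5 rows; each row is the pose to reach, as a shift and turn from the pose commanded when the call began, along the tool's axes at that moment; what a row does not reach only later rows make up. A row lasts 1/12 s, in which the tool goes at most 41.7 mm and 7.16 degrees, less where a joint would pass 70% of its speed; a pose out of reach is approached as far as the arm can. A call with a gripper value outside its range is refused whole. The fingers move at their own pace and stop on an object; the grip force is fixed at half the most. Time passes only in rows, so rows that repeat a pose let the fingers close. It gives the time, the measured TCP pose, the force and the opening at its end, in the units of the state.
- arm.state(): the state, without advancing time (a new reading comes with each control period).
- eyes.get_image(name): name is "scene" or "side" or "wrist"; returns (picture, depth): 480x640x3 uint8, red, green, blue; 480x640 float32, m along the optical axis (not along the pixel's ray), 0 where there is no reading.
- eyes.get_calibration(name): a dict with "fx", "fy", "cx", "cy" (pixels), "origin" and "attitude" of the camera in the world; the wrist camera has in their place "tool_from_camera" (4x4, takes a point from camera to tool coordinates, whose origin is the TCP and whose axes are the tool frame's). Camera axes: x right, y up, looking along -z (the intrinsics and any distortion apply to the point x, -y, -z); pixel columns grow to the right and rows downward; lengths in m; the calibration is good to about 2 mm. A picture is of the moment at which its call begins: read the wrist's pose just before it. get_calibration takes no time and is no camera call.
- arm.finish_job(): hands the job in, once; it reports no verdict.
The state is a dict: "clock": time; "joint_pos": joint angles; "joint_velocities": joint speeds; "tau": joint torques, N m; "ee_pos": TCP position; "tcp_rot": TCP orientation; "contact_force": force on the tool from outside, world axes, zero at the start; "ft_torque": the same for the moment, N m; "finger_gap": opening from 0.0 (shut) to 1.0 (fully open).
Only numpy, scipy, OpenCV 4.12 (cv2) and the standard library are available. Lean on these libraries where they do the work, as an engineer would, in place of code of your own. Each camera call takes 0.05 s, during which the arm holds its last target. There are 200 camera calls.

## Working session

There is one attempt and no reset: what is moved stays moved. The work goes in short steps, Python scripts to look and compute and a tool call to move; the robot and the scene stay as the last step left them, time stands still between calls to the robot, and variables do not carry over. Pictures are saved under pics/ and viewed, about 8 in all and at most 12, crops included, and the job is handed in when it is done.

Besides the shell and the picture viewer there is one more tool, called after "Emit:" by a JSON object that holds its "api" and its "payload", one argument or row to a line. step_arm: Moves the arm, as the interface text tells. Its arguments: {"type":"object","properties":{"gripper":{"type":"array"},"linear":{"type":"array"},"rotation":{"type":"array"}},"required":["gripper","linear","rotation"]}

```bash
mkdir -p pics
cat > h.py <<'E'
import numpy as np, cv2
from workcell import arm, eyes
from scipy.spatial.transform import Rotation as R
def q2R(q): return R.from_quat([q[1],q[2],q[3],q[0]]).as_matrix()
def cam(name):
    s=arm.state(); c=eyes.get_calibration(name)
    if name=="wrist":
        T=np.eye(4);T[:3,:3]=q2R(s["tcp_rot"]);T[:3,3]=s["ee_pos"];M=T@np.array(c["tool_from_camera"])
    else:
        M=np.eye(4);a=np.array(c["attitude"]);M[:3,:3]=a if a.shape==(3,3) else q2R(a);M[:3,3]=c["origin"]
    return c,M
def ray(c,M,uv,z):
    uv=np.atleast_2d(uv).astype(float)
    d=np.c_[(uv[:,0]-c["cx"])/c["fx"],-(uv[:,1]-c["cy"])/c["fy"],-np.ones(len(uv))]@M[:3,:3].T
    return M[:3,3]+d*((z-M[2,3])/d[:,2])[:,None]
def shot(name,fn):
    c,M=cam(name);p,d=eyes.get_image(name);cv2.imwrite("pics/"+fn+".png",p[:,:,::-1]);np.savez("pics/"+fn,p=p,d=d,M=M,**{k:c[k] for k in("fx","fy","cx","cy")})
    return c,M,p,d
E
python3 - <<'E'
from h import *
for n in("scene","wrist"):
    c,M,p,d=shot(n,n+"0");print(c,M.round(3))
print(arm.state())
E
```

```text
{'fx': 469.11764371400244, 'fy': 469.11764371400244, 'cx': 320.1257095117566, 'cy': 240.27378020740917, 'origin': array([0.92794202, 0.28332885, 0.83336028]), 'attitude': array([0.46036913, 0.12589625, 0.2409126 , 0.84508669])} [[-0.544 -0.717  0.435  0.928]
 [ 0.839 -0.46   0.291  0.283]
 [-0.009  0.523  0.852  0.833]
 [ 0.     0.     0.     1.   ]]
{'fx': 425.8102938636738, 'fy': 425.8102938636738, 'cx': 312.66754251312506, 'cy': 245.48685553235774, 'tool_from_camera': array([[ 9.99999874e-01, -4.80339432e-04, -1.44906334e-04,
         1.18162941e-04],
       [ 7.27162238e-06,  3.02664012e-01, -9.53097317e-01,
        -1.67164358e-01],
       [ 5.01668156e-04,  9.53097196e-01,  3.02663978e-01,
         7.68154593e-02],
       [ 0.00000000e+00,  0.00000000e+00,  0.00000000e+00,
         1.00000000e+00]])} [[ 1.    -0.001  0.001  0.55 ]
 [ 0.001  0.953  0.302  0.077]
 [-0.002 -0.302  0.953  0.372]
 [ 0.     0.     0.     1.   ]]
{'clock': 0.1, 'joint_pos': array([-2.02816472e-01,  2.59288766e-01,  1.53598731e+00, -3.05835184e-05,
        1.34797739e+00, -2.02834705e-01]), 'joint_velocities': array([ 9.12980658e-05, -1.44178726e-03, -2.83502870e-03,  5.01763846e-05,
       -6.85874763e-04,  2.74649431e-04]), 'tau': array([ 3.02140717e-03, -4.46967566e+01, -2.91247433e+01, -1.80583206e-04,
        6.27233181e-03, -7.21271704e-05]), 'ee_pos': array([5.49483757e-01, 1.09007857e-04, 2.04742329e-01]), 'tcp_rot': array([ 7.07214491e-01, -7.06998583e-01,  5.68429656e-04,  5.86118457e-04]), 'contact_force': array([-0.0663725 , -0.38139478, -0.1306024 ]), 'ft_torque': array([-0.00459656,  0.0132134 ,  0.00394344]), 'finger_gap': 0.9993978444574164}
```

View pics/scene0.png

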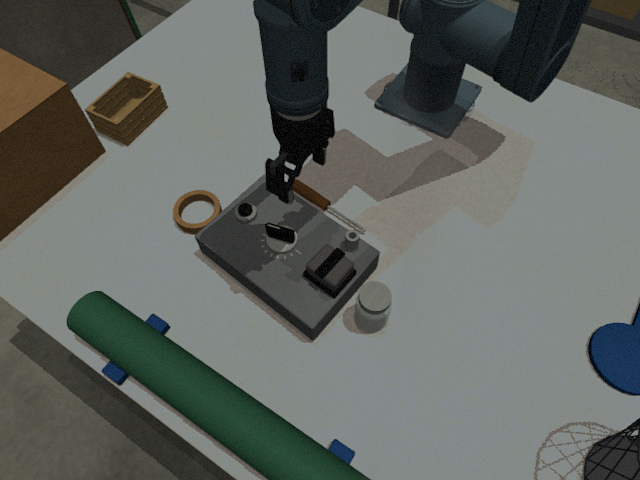

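View pics/wrist0.png

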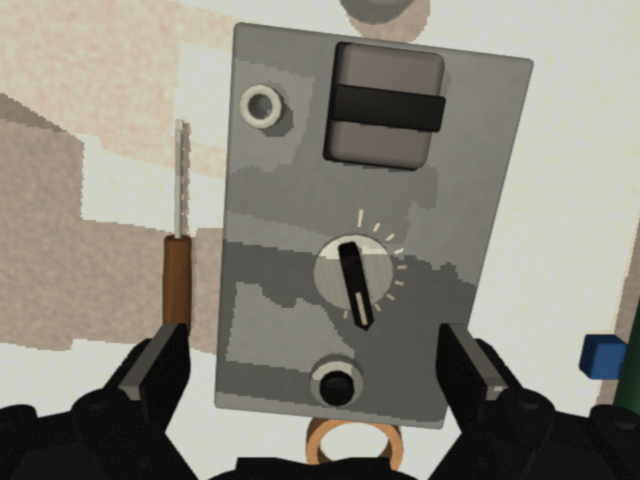

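The wrist view shows the charger with its corners at about (237,24), (532,62), (443,427) and (217,406). The knob is at (355,272) with its nose at (365,328), the button at (337,388), the longest dash at (361,217) and the socket at (262,106).

Run:
```python
from h import *
c,M=cam("wrist")
P=ray(c,M,[(235,22),(533,60),(443,428),(216,406)],.07)[:,:2];print(P.round(4))
ctr=P.mean(0)
y=(P[0]+P[1]-P[2]-P[3]);y/=np.linalg.norm(y);x=np.array([y[1],-y[0]])
print("ctr",ctr,"yaw",np.degrees(np.arctan2(-y[0],y[1])),"sizes",np.linalg.norm(P-np.roll(P,1,0),axis=1))
print("dial",ctr-.01*y,"btn",ctr-.105*y)
print("px btn",ray(c,M,(337,387),.082),"skirt",ray(c,M,(354,273),.079))
b=ray(c,M,[(348,243),(365,328)],.111)[:,:2];print("bar",b,b.mean(0))
v=b[1]-b[0];print("dial angle deg",np.degrees(np.arctan2(v@x,v@y)))
z=np.load("pics/wrist0.npz");d=z["d"]
def pt(u,v):
    D=d[v,u];return (M[:3,:3]@[(u-c["cx"])/c["fx"]*D,-(v-c["cy"])/c["fy"]*D,-D]+M[:3,3]).round(4)
for uv in[(337,388),(337,380),(320,370),(262,88),(375,250),(300,300),(361,310),(420,60)]:print(uv,pt(*uv))
```

```text
[[ 0.4998  0.1306]
 [ 0.6933  0.1083]
 [ 0.6617 -0.1835]
 [ 0.4678 -0.1613]]
ctr [ 0.58062656 -0.02648598] yaw -6.218479250568511 sizes [0.2936905  0.19472553 0.29357516 0.19513517]
dial [ 0.57954336 -0.03642714] btn [ 0.56925296 -0.13086817]
px btn [[ 0.56893585 -0.13361442  0.082     ]] skirt [[ 0.57990206 -0.03728274  0.079     ]]
bar [[ 0.57215685 -0.00420164]
 [ 0.5853586  -0.06514427]] [ 0.57875773 -0.03467295]
dial angle deg 161.55862778301812
(337, 388) [ 0.5684 -0.128   0.091 ]
(337, 380) [ 0.5683 -0.1218  0.0896]
(320, 370) [ 0.5553 -0.1178  0.0822]
(262, 88) [0.5197 0.0894 0.1057]
(375, 250) [ 0.5947 -0.0197  0.0782]
(300, 300) [ 0.5396 -0.0633  0.0699]
(361, 310) [ 0.5823 -0.0522  0.1097]
(420, 60) [0.6096 0.1038 0.113 ]
```

Emit:
{"api": "step_arm", "payload": {
  "gripper": [0,0,0,0,0],
  "linear": [
    [0.01,0.02,-0.01],
    [0.02,0.04,-0.02],
    [0.03,0.05,-0.03],
    [0.03,0.06,-0.0365],
    [0.03,0.06,-0.0365]
  ],
  "rotation": [
    [0,7,0],
    [0,14,0],
    [0,21,0],
    [0,28,0],
    [0,35,0]
  ]
}}

```text
clock: 0.52
ee_pos: [0.5787, -0.0375, 0.1423]
tcp_rot: [-0.673, 0.674, -0.217, 0.213]
contact_force: [-0.2, 0.1, -0.1]
finger_gap: 0.994
```

```bash
cat >> h.py <<'E'
def st():
    s=arm.state();r=q2R(s["tcp_rot"]);x=r[:,0]
    print(round(s["clock"],2),"pos",s["ee_pos"].round(4),"head",np.degrees(np.arctan2(x[1],x[0])).round(2),"down",r[:,1].round(3),"j",s["joint_pos"].round(3),"F",s["contact_force"].round(1),"T",s["ft_torque"].round(2),"gap",round(s["finger_gap"],3))
E
python3 -c "
from h import *
st()"
```

```text
0.52 pos [ 0.5787 -0.0375  0.1423] head -35.41 down [-0.005  0.001 -1.   ] j [-2.570e-01  3.630e-01  1.548e+00 -1.000e-03  1.236e+00  3.620e-01] F [-0.2  0.1 -0.1] T [0.03 0.04 0.01] gap 0.994
```

Emit:
{"api": "step_arm", "payload": {
  "gripper": [0,0,0,0,0],
  "linear": [
    [0,0,0],
    [0,0,0],
    [0,0,0],
    [0,0,0],
    [0,0,0]
  ],
  "rotation": [
    [0,7,0],
    [0,14,0],
    [0,21,0],
    [0,28,0],
    [0,35,0]
  ]
}}

```text
clock: 0.93
ee_pos: [0.5796, -0.0364, 0.1449]
tcp_rot: [-0.578, 0.578, -0.408, 0.407]
contact_force: [-0.0, 0.2, 0.2]
finger_gap: 0.999
```

Emit:
{"api": "step_arm", "payload": {
  "gripper": [0,0,0,0,0],
  "linear": [
    [0,0,0],
    [0,0,0],
    [0,0,0],
    [0,0,0],
    [0,0,0]
  ],
  "rotation": [
    [0,7,0],
    [0,14,0],
    [0,21,0],
    [0,28,0],
    [0,35,0]
  ]
}}

```text
clock: 1.35
ee_pos: [0.5796, -0.0364, 0.145]
tcp_rot: [0.428, -0.429, 0.563, -0.562]
contact_force: [-0.7, 0.4, -0.3]
finger_gap: 0.999
```

Emit:
{"api": "step_arm", "payload": {
  "gripper": [0,0,0,0,0],
  "linear": [
    [0,0,0],
    [0,0,0],
    [0,0,0],
    [0,0,0],
    [0,0,0]
  ],
  "rotation": [
    [0,7,0],
    [0,14,0],
    [0,21,0],
    [0,28,0],
    [0,35,0]
  ]
}}

```text
clock: 1.77
ee_pos: [0.5796, -0.0364, 0.145]
tcp_rot: [0.239, -0.24, 0.665, -0.665]
contact_force: [-0.2, 1.3, -0.5]
finger_gap: 1.0
```

Emit:
{"api": "step_arm", "payload": {
  "gripper": [0,0,0,0,0],
  "linear": [
    [0,0,0],
    [0,0,0],
    [0,0,0],
    [0,0,0],
    [0,0,0]
  ],
  "rotation": [
    [0,7,0],
    [0,14,0],
    [0,21,0],
    [0,26,0],
    [0,26,0]
  ]
}}

```text
clock: 2.18
ee_pos: [0.5796, -0.0364, 0.145]
tcp_rot: [0.085, -0.085, 0.702, -0.702]
contact_force: [0.2, -0.4, -0.3]
finger_gap: 1.002
```

```bash
python3 -c "
from h import *
st();shot('wrist','wrist1');st()"
```

```text
2.18 pos [ 0.5796 -0.0364  0.145 ] head -166.17 down [-0.001  0.    -1.   ] j [-0.255  0.36   1.546 -0.     1.237  2.646] F [ 0.2 -0.4 -0.3] T [-0.04  0.    0.02] gap 1.002
2.23 pos [ 0.5797 -0.0364  0.1451] head -165.89 down [-0.001  0.    -1.   ] j [-0.255  0.36   1.546  0.     1.237  2.641] F [-0.4 -0.4  0.8] T [0.04 0.04 0.05] gap 1.003
```

View pics/wrist1.png

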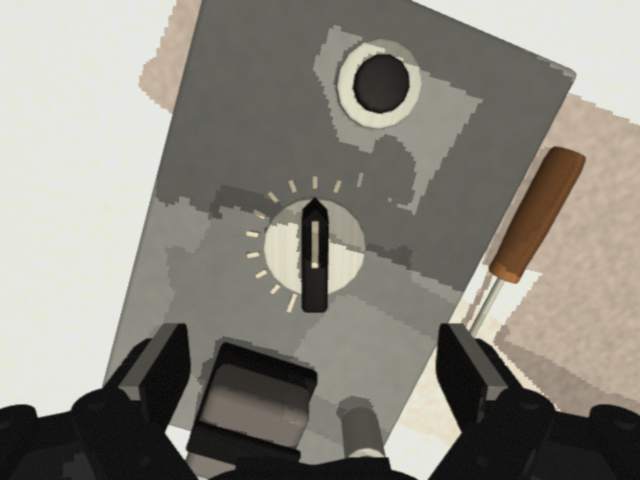

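The bar is upright in the view at u=315, with its nose at (315,200) on the ninth dash, which is click 8. The gripper is aligned with it, so I descend and grip.

Emit:
{"api": "step_arm", "payload": {
  "gripper": [0,0,0,100,180],
  "linear": [
    [0.001,0.025,0],
    [0.001,0.05,0],
    [0.001,0.06,0],
    [0.001,0.06,0],
    [0.001,0.06,0]
  ],
  "rotation": [
    [0,0,0],
    [0,0,0],
    [0,0,0],
    [0,0,0],
    [0,0,0]
  ]
}}

```text
clock: 2.65
ee_pos: [0.5788, -0.0367, 0.0853]
tcp_rot: [0.086, -0.087, 0.702, -0.702]
contact_force: [0.5, 0.6, 0.1]
finger_gap: 0.748
```

Emit:
{"api": "step_arm", "payload": {
  "gripper": [255,255,255,255,255],
  "linear": [
    [0,0,0],
    [0,0,0],
    [0,0,0],
    [0,0,0],
    [0,0,0]
  ],
  "rotation": [
    [0,0,0],
    [0,0,0],
    [0,0,0],
    [0,0,0],
    [0,0,0]
  ]
}}

```text
clock: 3.07
ee_pos: [0.5794, -0.0368, 0.0862]
tcp_rot: [-0.087, 0.086, -0.702, 0.702]
contact_force: [-0.2, -0.0, -0.0]
finger_gap: 0.007
```

```bash
python3 -c "
from h import *
st()"
```

```text
3.07 pos [ 0.5794 -0.0368  0.0862] head -165.99 down [ 0.001 -0.    -1.   ] j [-0.255  0.415  1.62   0.     1.105  2.642] F [-0.2 -0.  -0. ] T [ 0.06 -0.04  0.  ] gap 0.007
```

```bash
python3 -c "
from h import *
shot('side','side1');c,M,p,d=shot('wrist','wrist2');s=shot('scene','scene1')[2]
q=np.load('pics/side1.npz')['p']
cv2.imwrite('pics/m1.png',np.hstack([cv2.resize(q,(400,300)),cv2.resize(p,(400,300))])[:,:,::-1])
print(cam('side')[1].round(3))
st()"
```

```text
[[ 0.913  0.28  -0.296  0.274]
 [-0.407  0.605 -0.684 -0.533]
 [-0.012  0.746  0.666  0.625]
 [ 0.     0.     0.     1.   ]]
3.22 pos [ 0.5791 -0.0367  0.0857] head -166.0 down [ 0. -0. -1.] j [-0.255  0.416  1.62  -0.     1.105  2.642] F [-0.5  0.1 -0.6] T [ 0.02 -0.02 -0.  ] gap -0.004
```

View pics/m1.png

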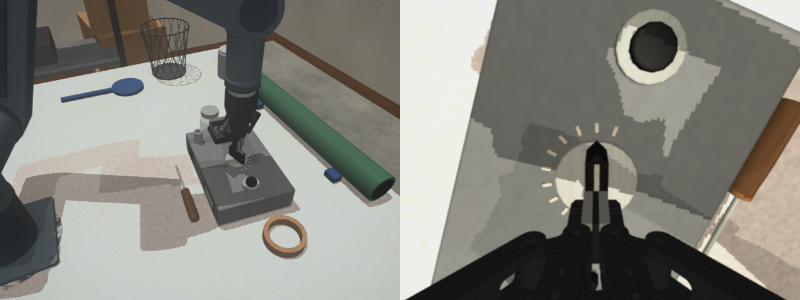

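```bash
python3 -c "
from h import *
z=np.load('pics/wrist2.npz');p=z['p'];c=eyes.get_calibration('wrist')
Ti=np.linalg.inv(c['tool_from_camera'])
for y in(0,-.019,-.026):
    q=Ti@[0,y,0,1];print(y,c['cx']+c['fx']*q[0]/-q[2],c['cy']-c['fy']*q[1]/-q[2])
s=np.load('pics/side1.npz')['p']
a=cv2.resize(p[220:480,200:440],(480,520));b=cv2.resize(s[160:320,300:420],(390,520))
cv2.imwrite('pics/m2.png',cv2.convertScaleAbs(np.hstack([a,b])[:,:,::-1][:,:800],alpha=1.8))
"
```

```text
0 312.4455919235024 301.11669980377565
-0.019 312.41515662798156 322.1140776465462
-0.026 312.4021889256183 331.0605242511788
```

View pics/m2.png

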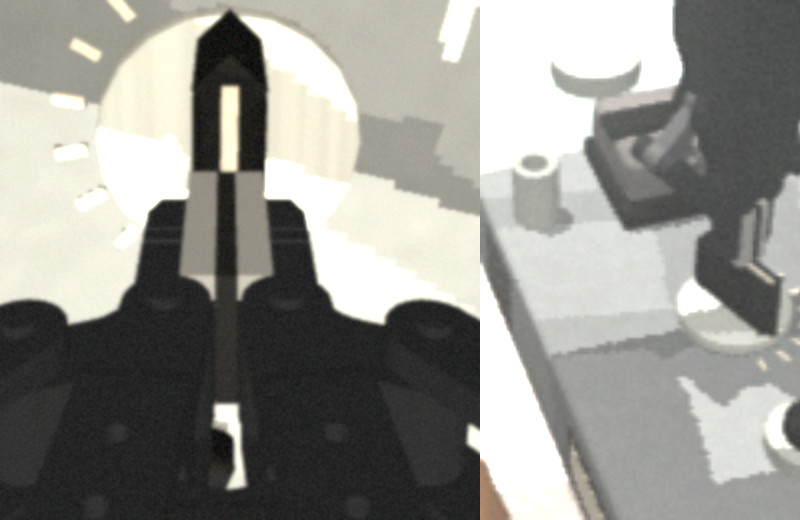

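```bash
python3 -c "
from h import *
z=np.load('pics/wrist2.npz');d=z['d'];M=z['M'];c=z
def pt(u,v):
    D=d[v,u];return (M[:3,:3]@[(u-c['cx'])/c['fx']*D,-(v-c['cy'])/c['fy']*D,-D]+M[:3,3]).round(4)
for v in range(228,360,6): print(v,[pt(u,v).tolist() for u in(303,314,325)])
T=np.array(eyes.get_calibration('wrist')['tool_from_camera'])
print(pt(260,260),pt(240,220))
"
```

```text
228 [[0.5905, -0.065, 0.0772], [0.5864, -0.068, 0.084], [0.5813, -0.067, 0.0759]]
234 [[0.5899, -0.0625, 0.0774], [0.5865, -0.0681, 0.0934], [0.5808, -0.0649, 0.0778]]
240 [[0.5898, -0.063, 0.0876], [0.5864, -0.0677, 0.1], [0.5809, -0.0647, 0.0861]]
246 [[0.5896, -0.0628, 0.095], [0.5864, -0.0679, 0.108], [0.5814, -0.0653, 0.0964]]
252 [[0.5894, -0.0631, 0.103], [0.5861, -0.0664, 0.1101], [0.5816, -0.0654, 0.1043]]
258 [[0.5893, -0.0629, 0.1092], [0.5855, -0.0643, 0.1104], [0.5818, -0.0653, 0.1106]]
264 [[0.5887, -0.0608, 0.1095], [0.5849, -0.0619, 0.1099], [0.5811, -0.0628, 0.1098]]
270 [[0.5882, -0.0587, 0.11], [0.5845, -0.0601, 0.1111], [0.5805, -0.0604, 0.1093]]
276 [[0.5877, -0.0568, 0.1107], [0.584, -0.058, 0.1115], [0.58, -0.0586, 0.1104]]
282 [[0.5871, -0.0539, 0.1093], [0.5833, -0.0553, 0.1104], [0.5794, -0.056, 0.1097]]
288 [[0.5866, -0.0518, 0.1097], [0.5826, -0.0528, 0.1096], [0.5788, -0.0538, 0.1099]]
294 [[0.586, -0.0496, 0.11], [0.5821, -0.0507, 0.1104], [0.5782, -0.0515, 0.1098]]
300 [[0.5854, -0.047, 0.1093], [0.5816, -0.0487, 0.1111], [0.5776, -0.0491, 0.1097]]
306 [[0.5854, -0.0474, 0.1152], [0.5815, -0.0481, 0.1146], [0.5777, -0.0491, 0.1148]]
312 [[0.5852, -0.047, 0.1191], [0.5815, -0.0479, 0.1191], [0.5778, -0.0489, 0.1193]]
318 [[0.5851, -0.0473, 0.1241], [0.5814, -0.0477, 0.1231], [0.578, -0.0492, 0.1244]]
324 [[0.5851, -0.0477, 0.1291], [0.5816, -0.0483, 0.1286], [0.578, -0.0488, 0.1277]]
330 [[0.585, -0.0476, 0.1328], [0.5815, -0.0481, 0.132], [0.5781, -0.0488, 0.1318]]
336 [[0.5848, -0.0471, 0.1357], [0.5816, -0.0484, 0.1364], [0.5784, -0.0495, 0.137]]
342 [[0.5848, -0.0476, 0.1399], [0.5816, -0.0484, 0.14], [0.5784, -0.0492, 0.14]]
348 [[0.5848, -0.0476, 0.1434], [0.5816, -0.0483, 0.1433], [0.5785, -0.0492, 0.1435]]
354 [[0.5847, -0.0479, 0.147], [0.5816, -0.0481, 0.1461], [0.5784, -0.0484, 0.1454]]
[ 0.6054 -0.0465  0.0778] [ 0.6182 -0.0597  0.0694]
```

```bash
python3 -c "
from h import *
T=np.array(eyes.get_calibration('wrist')['tool_from_camera'])
def f(n,us,vs):
    z=np.load('pics/'+n+'.npz');d=z['d']
    for v in vs: print(n,v,[(lambda D:(T@[(u-z['cx'])/z['fx']*D,-(v-z['cy'])/z['fy']*D,-D,1])[:3].round(3).tolist())(float(d[v,u])) for u in us])
f('wrist1',(165,180,450,463),(322,328,334,342,350,365))
f('wrist2',(294,296,300,325,333,335),(300,304,308,312,320,335,350))
"
```

```text
wrist1 322 [[-0.094, 0.076, -0.05], [-0.084, 0.076, -0.05], [0.112, 0.146, -0.087], [0.123, 0.146, -0.087]]
wrist1 328 [[-0.047, -0.046, 0.012], [-0.043, -0.043, 0.011], [0.044, -0.045, 0.012], [0.048, -0.045, 0.012]]
wrist1 334 [[-0.046, -0.048, 0.011], [-0.043, -0.045, 0.009], [0.043, -0.048, 0.011], [0.047, -0.049, 0.012]]
wrist1 342 [[-0.044, -0.054, 0.012], [-0.043, -0.046, 0.007], [0.043, -0.05, 0.01], [0.046, -0.053, 0.011]]
wrist1 350 [[-0.043, -0.059, 0.012], [-0.043, -0.047, 0.005], [0.043, -0.051, 0.007], [0.044, -0.058, 0.011]]
wrist1 365 [[-0.042, -0.061, 0.008], [-0.043, -0.047, -0.001], [0.043, -0.053, 0.003], [0.043, -0.062, 0.009]]
wrist2 300 [[-0.008, 0.009, -0.004], [-0.006, -0.023, 0.011], [-0.005, -0.022, 0.011], [0.005, -0.024, 0.012], [0.009, 0.009, -0.004], [0.01, 0.009, -0.003]]
wrist2 304 [[-0.008, 0.007, -0.005], [-0.006, -0.021, 0.009], [-0.005, -0.022, 0.009], [0.005, -0.024, 0.01], [0.009, 0.008, -0.005], [0.01, 0.009, -0.006]]
wrist2 308 [[-0.006, -0.031, 0.012], [-0.006, -0.032, 0.012], [-0.004, -0.03, 0.012], [0.004, -0.03, 0.012], [0.009, 0.008, -0.007], [0.01, 0.008, -0.007]]
wrist2 312 [[-0.006, -0.033, 0.011], [-0.006, -0.032, 0.011], [-0.004, -0.033, 0.011], [0.004, -0.033, 0.011], [0.009, 0.007, -0.009], [0.01, 0.008, -0.009]]
wrist2 320 [[-0.006, -0.04, 0.012], [-0.005, -0.04, 0.012], [-0.004, -0.04, 0.012], [0.004, -0.04, 0.012], [0.007, -0.032, 0.008], [0.008, -0.032, 0.008]]
wrist2 335 [[-0.006, -0.049, 0.012], [-0.005, -0.05, 0.012], [-0.004, -0.05, 0.012], [0.004, -0.05, 0.012], [0.006, -0.05, 0.012], [0.007, -0.043, 0.008]]
wrist2 350 [[-0.005, -0.059, 0.012], [-0.005, -0.058, 0.011], [-0.004, -0.058, 0.011], [0.004, -0.058, 0.012], [0.006, -0.058, 0.011], [0.007, -0.057, 0.011]]
```

The depth shows the fingertips at tool y = -30 mm when shut (-43 mm when open). So they end 30 mm short of the reported TCP and closed above the bar. I'll open and go 32 mm lower.

Emit:
{"api": "step_arm", "payload": {
  "gripper": [0,0,0,0,0],
  "linear": [
    [0,0,0],
    [0,0,0],
    [0,0,0],
    [0,0,0],
    [0,0,0]
  ],
  "rotation": [
    [0,0,0],
    [0,0,0],
    [0,0,0],
    [0,0,0],
    [0,0,0]
  ]
}}

```text
clock: 3.63
ee_pos: [0.579, -0.0367, 0.0855]
tcp_rot: [0.086, -0.086, 0.702, -0.702]
contact_force: [-0.0, 0.6, 0.7]
finger_gap: 0.709
```

Emit:
{"api": "step_arm", "payload": {
  "gripper": [0,0,0,100,200],
  "linear": [
    [0,0.015,0],
    [0,0.031,0],
    [0,0.031,0],
    [0,0.031,0],
    [0,0.031,0]
  ],
  "rotation": [
    [0,0,0],
    [0,0,0],
    [0,0,0],
    [0,0,0],
    [0,0,0]
  ]
}}

```text
clock: 4.05
ee_pos: [0.5794, -0.0368, 0.0551]
tcp_rot: [-0.086, 0.086, -0.702, 0.702]
contact_force: [0.9, -0.0, -0.0]
finger_gap: 0.747
```

Emit:
{"api": "step_arm", "payload": {
  "gripper": [255,255,255,255,255],
  "linear": [
    [0,0,0],
    [0,0,0],
    [0,0,0],
    [0,0,0],
    [0,0,0]
  ],
  "rotation": [
    [0,0,0],
    [0,0,0],
    [0,0,0],
    [0,0,0],
    [0,0,0]
  ]
}}

```text
clock: 4.47
ee_pos: [0.579, -0.0369, 0.0553]
tcp_rot: [-0.086, 0.086, -0.702, 0.702]
contact_force: [-3.0, -1.0, 5.4]
finger_gap: 0.16
```

```bash
python3 -c "
from h import *
st()"
```

```text
4.47 pos [ 0.579  -0.0369  0.0553] head -165.99 down [ 0. -0. -1.] j [-0.256  0.45   1.651 -0.     1.04   2.642] F [-3.  -1.   5.4] T [-0.08  0.39 -0.02] gap 0.16
```

Emit:
{"api": "step_arm", "payload": {
  "gripper": [255,255,255,255,255],
  "linear": [
    [0,0,0],
    [0,0,0],
    [0,0,0],
    [0,0,0],
    [0,0,0]
  ],
  "rotation": [
    [0,-7,0],
    [0,-14,0],
    [0,-21,0],
    [0,-28,0],
    [0,-35,0]
  ]
}}

```text
clock: 4.88
ee_pos: [0.5787, -0.0371, 0.0553]
tcp_rot: [-0.295, 0.295, -0.642, 0.643]
contact_force: [-4.3, -1.3, 4.9]
finger_gap: 0.156
```

```bash
python3 -c "
from h import *
st()"
```

```text
4.88 pos [ 0.5787 -0.0371  0.0553] head -130.66 down [-0.    -0.001 -1.   ] j [-2.560e-01  4.500e-01  1.652e+00 -1.000e-03  1.040e+00  2.025e+00] F [-4.3 -1.3  4.9] T [-0.2  0.6 -0. ] gap 0.156
```

Emit:
{"api": "step_arm", "payload": {
  "gripper": [255,255,255,255,255],
  "linear": [
    [0,0,0],
    [0,0,0],
    [0,0,0],
    [0,0,0],
    [0,0,0]
  ],
  "rotation": [
    [0,-7,0],
    [0,-14,0],
    [0,-21,0],
    [0,-28,0],
    [0,-35,0]
  ]
}}

```text
clock: 5.3
ee_pos: [0.5785, -0.0373, 0.0552]
tcp_rot: [-0.474, 0.475, -0.524, 0.524]
contact_force: [-3.9, -1.3, 6.9]
finger_gap: 0.159
```

Emit:
{"api": "step_arm", "payload": {
  "gripper": [255,255,255,255,255],
  "linear": [
    [0,0,0],
    [0,0,0],
    [0,0,0],
    [0,0,0],
    [0,0,0]
  ],
  "rotation": [
    [0,-7,0],
    [0,-14,0],
    [0,-21,0],
    [0,-28,0],
    [0,-35,0]
  ]
}}

```text
clock: 5.72
ee_pos: [0.5785, -0.0376, 0.0553]
tcp_rot: [-0.61, 0.611, -0.357, 0.357]
contact_force: [-1.3, -3.1, 6.2]
finger_gap: 0.156
```

Emit:
{"api": "step_arm", "payload": {
  "gripper": [255,255,255,255,255],
  "linear": [
    [0,0,0],
    [0,0,0],
    [0,0,0],
    [0,0,0],
    [0,0,0]
  ],
  "rotation": [
    [0,-7,0],
    [0,-14,0],
    [0,-21,0],
    [0,-28,0],
    [0,-35,0]
  ]
}}

```text
clock: 6.13
ee_pos: [0.5788, -0.0379, 0.0553]
tcp_rot: [-0.689, 0.69, -0.157, 0.157]
contact_force: [-4.1, -4.5, 5.1]
finger_gap: 0.157
```

Emit:
{"api": "step_arm", "payload": {
  "gripper": [255,255,255,255,255],
  "linear": [
    [0,0,0],
    [0,0,0],
    [0,0,0],
    [0,0,0],
    [0,0,0]
  ],
  "rotation": [
    [0,-6,0],
    [0,-12,0],
    [0,-17,0],
    [0,-21,0],
    [0,-22,0]
  ]
}}

```text
clock: 6.55
ee_pos: [0.579, -0.0379, 0.0553]
tcp_rot: [-0.706, 0.707, -0.024, 0.024]
contact_force: [-2.9, -4.0, 4.6]
finger_gap: 0.155
```

```bash
python3 -c "
from h import *
st();shot('wrist','wrist3')"
```

```text
6.55 pos [ 0.579  -0.0379  0.0553] head -3.94 down [ 0.    -0.001 -1.   ] j [-2.570e-01  4.500e-01  1.651e+00 -1.000e-03  1.039e+00 -1.870e-01] F [-2.9 -4.   4.6] T [-0.8   0.59 -1.62] gap 0.155
```

View pics/wrist3.png

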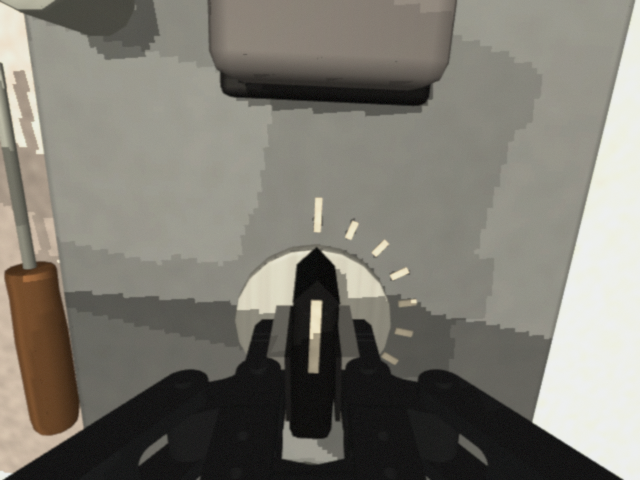

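The nose stands at the longest dash and the wrist moment is -1.6 N m, so the selector is at its end stop. Now clockwise 82°.

Emit:
{"api": "step_arm", "payload": {
  "gripper": [255,255,255,255,255],
  "linear": [
    [0,0,0],
    [0,0,0],
    [0,0,0],
    [0,0,0],
    [0,0,0]
  ],
  "rotation": [
    [0,0,0],
    [0,7,0],
    [0,14,0],
    [0,21,0],
    [0,28,0]
  ]
}}

```text
clock: 7.02
ee_pos: [0.5788, -0.0377, 0.0552]
tcp_rot: [-0.679, 0.68, -0.197, 0.197]
contact_force: [-2.9, -3.1, 5.2]
finger_gap: 0.156
```

Emit:
{"api": "step_arm", "payload": {
  "gripper": [255,255,255,255,255],
  "linear": [
    [0,0,0],
    [0,0,0],
    [0,0,0],
    [0,0,0],
    [0,0,0]
  ],
  "rotation": [
    [0,7,0],
    [0,14,0],
    [0,21,0],
    [0,28,0],
    [0,35,0]
  ]
}}

```text
clock: 7.43
ee_pos: [0.5787, -0.0376, 0.0552]
tcp_rot: [-0.588, 0.589, -0.392, 0.392]
contact_force: [-2.6, -2.7, 4.9]
finger_gap: 0.156
```

Emit:
{"api": "step_arm", "payload": {
  "gripper": [255,255,255,255,255],
  "linear": [
    [0,0,0],
    [0,0,0],
    [0,0,0],
    [0,0,0],
    [0,0,0]
  ],
  "rotation": [
    [0,7,0],
    [0,13,0],
    [0,18.5,0],
    [0,18.5,0],
    [0,18.5,0]
  ]
}}

```text
clock: 7.85
ee_pos: [0.5786, -0.0375, 0.0552]
tcp_rot: [-0.519, 0.52, -0.48, 0.48]
contact_force: [-4.3, -2.3, 5.5]
finger_gap: 0.153
```

```bash
python3 -c "
from h import *
st()"
```

```text
7.85 pos [ 0.5786 -0.0375  0.0552] head -85.52 down [-0.001 -0.001 -1.   ] j [-0.256  0.45   1.652 -0.002  1.04   1.237] F [-4.3 -2.3  5.5] T [-0.45  0.64 -0.11] gap 0.153
```

Emit:
{"api": "step_arm", "payload": {
  "gripper": [100,0,0,0,0],
  "linear": [
    [0,0,0],
    [0,0,0],
    [0,0,0],
    [0,0,0],
    [0,0,0]
  ],
  "rotation": [
    [0,0,0],
    [0,0,0],
    [0,0,0],
    [0,0,0],
    [0,0,0]
  ]
}}

```text
clock: 8.27
ee_pos: [0.5791, -0.0366, 0.0544]
tcp_rot: [0.519, -0.519, 0.48, -0.48]
contact_force: [-0.3, -0.1, 0.7]
finger_gap: 0.854
```

Emit:
{"api": "step_arm", "payload": {
  "gripper": [0,0,0,0,0],
  "linear": [
    [0,-0.02,0],
    [0,-0.05,0],
    [0,-0.08,0],
    [0,-0.1,0],
    [0,-0.1,0]
  ],
  "rotation": [
    [0,0,0],
    [0,0,0],
    [0,0,0],
    [0,0,0],
    [0,0,0]
  ]
}}

```text
clock: 8.68
ee_pos: [0.5822, -0.0373, 0.1597]
tcp_rot: [0.521, -0.518, 0.477, -0.483]
contact_force: [1.2, -0.6, 1.1]
finger_gap: 1.003
```

```bash
python3 -c "
from h import *
st();shot('wrist','wrist4')"
```

```text
8.68 pos [ 0.5822 -0.0373  0.1597] head -85.49 down [ 0.009 -0.002 -1.   ] j [-0.255  0.345  1.529  0.     1.258  1.237] F [ 1.2 -0.6  1.1] T [ 0.04 -0.03  0.06] gap 1.003
```

View pics/wrist4.png

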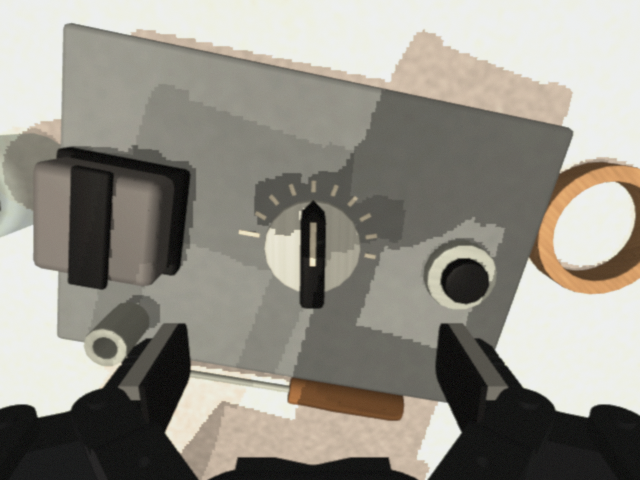

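The dashes from the longest at (249,234) run to (262,216), (275,202), (292,190) and (313,186), and the nose at (313,203) is on that last one, click 4. The button is at (466,280).

```bash
python3 -c "
from h import *
z=np.load('pics/wrist4.npz');p=z['p'];d=z['d'];M=z['M']
m=(p.max(2)<45).astype('uint8');m[:245]=0;m[312:]=0;m[:,:430]=0;m[:,495:]=0
n,l,s,ce=cv2.connectedComponentsWithStats(m);i=1+s[1:,4].argmax();u,v=ce[i];print(s[i],ce[i])
D=np.median(d[int(v)-3:int(v)+4,int(u)-3:int(u)+4]);P=M[:3,:3]@[(u-z['cx'])/z['fx']*D,-(v-z['cy'])/z['fy']*D,-D]+M[:3,3];print(P)
s=arm.state();print(q2R(s['tcp_rot']).T@(P-s['ee_pos']));st()
"
```

```text
[ 442  259   46   44 1547] [464.77375566 280.48739496]
[ 0.57071081 -0.13026343  0.09092442]
[ 0.09199456  0.0663699  -0.01785788]
8.73 pos [ 0.5809 -0.0371  0.1572] head -85.49 down [ 0.006 -0.001 -1.   ] j [-0.255  0.347  1.533  0.     1.256  1.237] F [-0.4  0.8 -0.6] T [-0.01  0.03  0.01] gap 1.001
```

Emit:
{"api": "step_arm", "payload": {
  "gripper": [255,255,255,255,255],
  "linear": [
    [0.035,0,-0.01],
    [0.07,0,-0.0165],
    [0.0925,0,-0.0165],
    [0.0925,0.03,-0.0165],
    [0.0925,0.06,-0.0165]
  ],
  "rotation": [
    [0,0,0],
    [0,0,0],
    [0,0,0],
    [0,0,0],
    [0,0,0]
  ]
}}

```text
clock: 9.15
ee_pos: [0.5707, -0.1324, 0.0942]
tcp_rot: [0.519, -0.518, 0.48, -0.482]
contact_force: [0.1, -0.4, -1.1]
finger_gap: 0.299
```

Emit:
{"api": "step_arm", "payload": {
  "gripper": [255,255,255,255,255],
  "linear": [
    [0,0.01,0],
    [0,0.02,0],
    [0,0.026,0],
    [0,0.026,0],
    [0,0.026,0]
  ],
  "rotation": [
    [0,0,0],
    [0,0,0],
    [0,0,0],
    [0,0,0],
    [0,0,0]
  ]
}}

```text
clock: 9.57
ee_pos: [0.5704, -0.1301, 0.0691]
tcp_rot: [0.519, -0.519, 0.48, -0.48]
contact_force: [0.0, -0.4, 0.5]
finger_gap: 0.002
```

```bash
python3 -c "
from h import *
st();shot('wrist','wrist5')"
```

```text
9.57 pos [ 0.5704 -0.1301  0.0691] head -85.46 down [ 0.001 -0.    -1.   ] j [-0.415  0.441  1.626 -0.     1.074  1.077] F [ 0.  -0.4  0.5] T [ 0.03  0.01 -0.02] gap 0.002
```

View pics/wrist5.png

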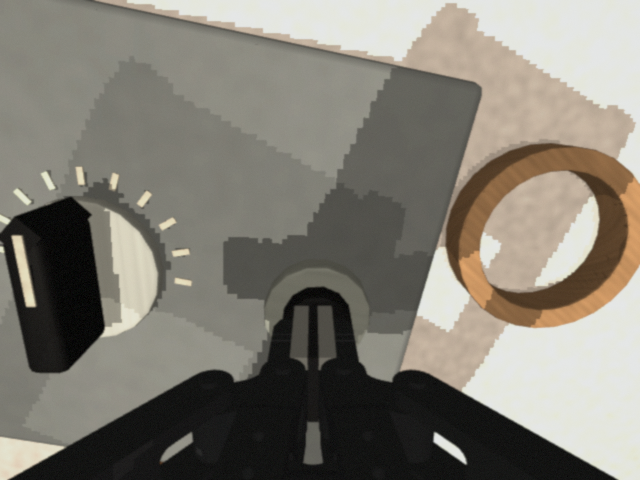

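The shut fingertips at about (313,305) are centred over the button, with the collar around them. Now I press in small steps.

Emit:
{"api": "step_arm", "payload": {
  "gripper": [255,255,255,255,255],
  "linear": [
    [0,0.004,0],
    [0,0.008,0],
    [0,0.01,0],
    [0,0.012,0],
    [0,0.012,0]
  ],
  "rotation": [
    [0,0,0],
    [0,0,0],
    [0,0,0],
    [0,0,0],
    [0,0,0]
  ]
}}

```text
clock: 10.03
ee_pos: [0.5715, -0.1307, 0.06]
tcp_rot: [0.52, -0.519, 0.478, -0.481]
contact_force: [-3.4, 1.5, 18.7]
finger_gap: -0.001
```

Emit:
{"api": "step_arm", "payload": {
  "gripper": [255,255,255],
  "linear": [
    [0,0.001,0],
    [0,0.001,0],
    [0,0.001,0]
  ],
  "rotation": [
    [0,0,0],
    [0,0,0],
    [0,0,0]
  ]
}}

```text
clock: 10.28
ee_pos: [0.5715, -0.1307, 0.0599]
tcp_rot: [0.52, -0.519, 0.478, -0.482]
contact_force: [-5.5, 4.0, 25.4]
finger_gap: 0.003
```

```bash
python3 -c "
from h import *
st();shot('wrist','wrist6')
for n in('wrist5','wrist6'):
    z=np.load('pics/'+n+'.npz');p=z['p'];d=z['d'];M=z['M']
    for v in range(284,304,3):
        u=313;D=d[v,u];print(n,v,p[v,u],(M[:3,:3]@[(u-z['cx'])/z['fx']*D,-(v-z['cy'])/z['fy']*D,-D]+M[:3,3]).round(4))
a=np.load('pics/wrist6.npz')['p'][230:380,213:413];cv2.imwrite('pics/m6.png',cv2.convertScaleAbs(cv2.resize(a,(800,600))[:,:,::-1],alpha=1.8))
"
```

```text
10.28 pos [ 0.5715 -0.1307  0.0599] head -85.48 down [ 0.005 -0.002 -1.   ] j [-0.415  0.451  1.636  0.     1.049  1.077] F [-5.5  4.  25.4] T [ 0.54  1.01 -0.03] gap 0.003
wrist5 284 [111 109  97] [ 0.5827 -0.13    0.0807]
wrist5 287 [53 51 45] [ 0.5816 -0.1301  0.0814]
wrist5 290 [9 7 8] [ 0.5818 -0.13    0.0846]
wrist5 293 [ 9 10  7] [ 0.5818 -0.13    0.0875]
wrist5 296 [13 14 10] [ 0.5816 -0.1301  0.0898]
wrist5 299 [23 23 23] [ 0.5805 -0.1301  0.0902]
wrist5 302 [17 17 18] [ 0.5795 -0.1302  0.0906]
wrist6 284 [109 108  96] [ 0.5873 -0.1302  0.0803]
wrist6 287 [110 108  96] [ 0.5864 -0.1303  0.081 ]
wrist6 290 [112 110  98] [ 0.5851 -0.1304  0.0809]
wrist6 293 [112 111  99] [ 0.5838 -0.1305  0.0807]
wrist6 296 [112 110  98] [ 0.5829 -0.1306  0.0812]
wrist6 299 [53 51 46] [ 0.5815 -0.1307  0.0808]
wrist6 302 [13 10  9] [ 0.581  -0.1307  0.0826]
```

View pics/m6.png

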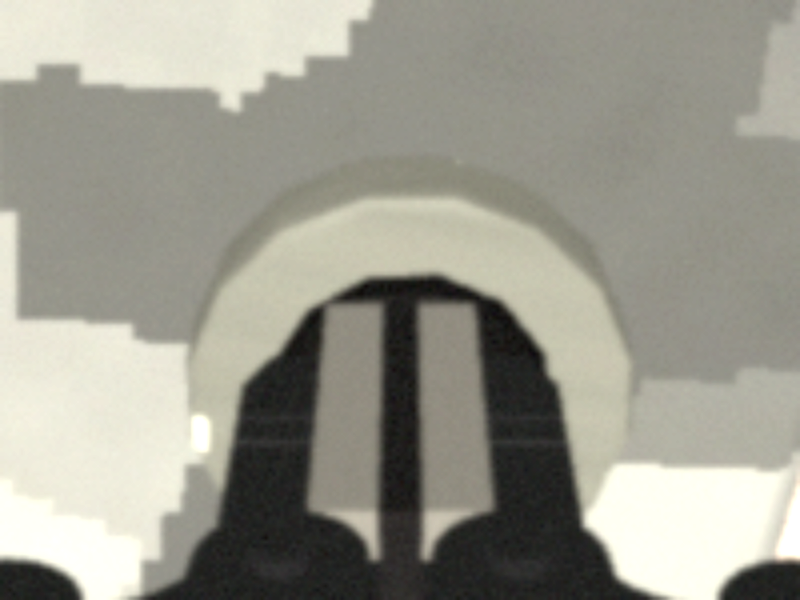

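The fingertips are inside the collar on the black button. The force rose from 19 to 25 N without further travel, so it is fully in. I'll lift off.

Emit:
{"api": "step_arm", "payload": {
  "gripper": [255,255,255,255,255],
  "linear": [
    [0,-0.01,0],
    [0,-0.04,0],
    [0,-0.08,0],
    [0,-0.11,0],
    [0,-0.11,0]
  ],
  "rotation": [
    [0,0,0],
    [0,0,0],
    [0,0,0],
    [0,0,0],
    [0,0,0]
  ]
}}

```text
clock: 10.75
ee_pos: [0.5735, -0.1317, 0.1728]
tcp_rot: [0.521, -0.518, 0.476, -0.484]
contact_force: [0.9, 0.1, 0.6]
finger_gap: 0.0
```

Emit:
{"api": "step_arm", "payload": {
  "gripper": [255,255,255,255,255],
  "linear": [
    [0,0,0],
    [0,0,0],
    [0,0,0],
    [0,0,0],
    [0,0,0]
  ],
  "rotation": [
    [0,0,0],
    [0,0,0],
    [0,0,0],
    [0,0,0],
    [0,0,0]
  ]
}}

```text
clock: 11.17
ee_pos: [0.5691, -0.1299, 0.164]
tcp_rot: [-0.519, 0.52, -0.481, 0.479]
contact_force: [-0.1, 0.5, 0.5]
finger_gap: -0.001
```

```bash
python3 -c "
from h import *
st();c,M,p,d=shot('wrist','wrist7')
P=np.array([.5705,-.1305,.091,1]);q=np.linalg.inv(M)@P;u=c['cx']-c['fx']*q[0]/q[2];v=c['cy']+c['fy']*q[1]/q[2];print(u,v)
for dv in(-12,-6,0):
    a,b=int(u),int(v)+dv;D=d[b,a];print(p[b,a],(M[:3,:3]@[(a-c['cx'])/c['fx']*D,-(b-c['cy'])/c['fy']*D,-D]+M[:3,3]).round(4))
"
```

```text
11.17 pos [ 0.5691 -0.1299  0.164 ] head -85.5 down [-0.003  0.001 -1.   ] j [-0.415  0.35   1.511 -0.     1.283  1.077] F [-0.1  0.5  0.5] T [-0.01 -0.03 -0.03] gap -0.001
312.8044609878614 245.01360627719274
[25 23 21] [ 0.5779 -0.1294  0.0913]
[18 19 17] [ 0.5742 -0.1297  0.0911]
[14 14 13] [ 0.5706 -0.13    0.0915]
```

View pics/wrist7.png

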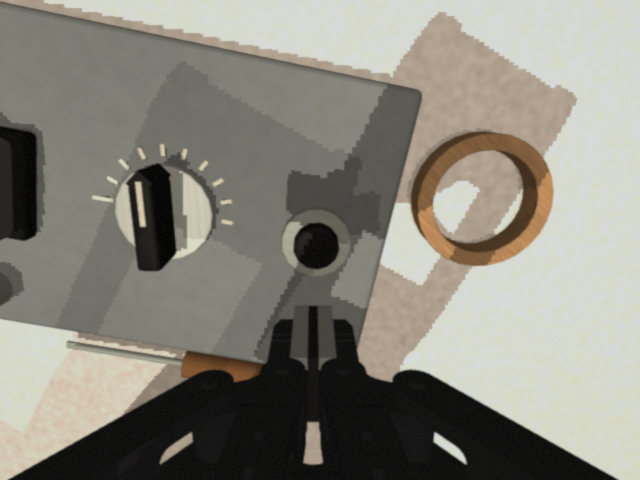

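The button at (316,245) is back out, its top at 91 mm as before. The selector at (150,210) and the bystanders in view have not moved, and the arm is clear.

```bash
python3 -c "
from h import *
print(arm.finish_job());st()"
```

```text
the job is handed in; nothing more can be done
None
the job is handed in; nothing more can be done
```

The job is handed in. I turned the selector anticlockwise from click 8 to its end stop and then clockwise four clicks. After letting go of it, I pressed the start button in and released it. No verdict was reported.

- **End stop:** the nose stood at the longest dash, and the wrist moment of 1.6 N m showed it was against the stop.
- **Fourth click:** after release, a close picture showed the nose on the fourth dash after the longest. Nothing touched the selector after that.
- **Start button:** it bottomed out: the force rose from 19 to 25 N with no further travel, and fully in takes 5 N. Afterwards its top was back at 91 mm, its height before the press.
- **At hand-in:** the arm was clear of everything, with about 0 N on the wrist, at about 11 s of the 61 s allowed. The tape and screwdriver were in place in the last picture. The socket and jar were outside that view, so I did not check them at the end.

**One disagreement:** the depth pictures showed the fingertips about 30 mm short of the reported TCP. Because of this, my first grasp closed on air above the knob's bar, with no contact force. I reopened, went 31 mm lower and gripped properly.

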